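# Demould a test casting and lay it on the balance

### The job

Press the red-barred ejector lever of the aluminium mould all the way down so that one end of the terracotta casting rises, then take hold of the raised end and slide the casting out endways from under the blue lip, without prising its brittle tongue against the lip. Lay it gently on the balance, flat, right way up, in the middle of the pan and along the pan's longer side, without overloading the balance, and let go. Leave the jars, caps, beaker and spatula where they are.

Things in the scene. Friction and masses are not known exactly. Their poses are not given: they have to be found in the camera images.
- casting: Terracotta casting, 130 (x) x 44 (y) x 22 (z) mm, 0.2-0.4 kg. Origin: middle of its flat underside. The 45 mm at its -x end is a tongue only 8 mm thick (x -65 to -20, z 0 to 8 mm); the rest is a plain block. At the start it lies in the mould, top flush with the mould top, x along the mould x, 1.5 mm play each side, the tongue deep under the blue lip: it comes out only endways.
- mould: Fixed aluminium mould, x -82 to +80, y +-43.5 mm, 40 mm high; origin: middle of its underside. Cavity x -67 to +68, y +-23.5, floor at z 18 mm, open on top but for a blue lip over x -67 to -25 (underside 19 mm above the floor, z 37 to 40). Ejector lever at the +x end: pivot along y at x +88, z +26 mm (lugs y +-27, to x +101); its inner end lifts the casting's +x end through a slot.
- lip: The blue lip, a 57 (x) x 47 (y) x 3 (z) mm plate fixed over the -x end of the mould cavity, reaching to mould x -25 mm; origin: middle of its underside, 37 mm above the bench. With the ejector fully down the sloping tongue clears it by about 2 mm. The fresh tongue is brittle: pressed against the lip with more than 10 N it breaks.
- ejector_pad (a point): Centre of the red cross bar (16 mm diameter, 50 mm long along mould y) at the outer end of the ejector lever, 80 mm from the pivot. At joint 0 it is 63 mm beyond (mould +x) and 49 mm above the pivot; pressed down it swings in an arc to 21 mm above the bench.
- ejector (a joint): Ejector lever angle in rad: 0 at rest, 0.72 fully down at its stop. Pressing takes about 6 N; it is stiff and stays where it is left. Fully down, it holds the +x end of the casting up at a slope of about 14 degrees, that end's underside about 8 mm above the mould top.
- balance: White bench balance fixed on the bench, 220 mm (x) by 200 mm (y), 46 mm high under its pan. Origin: middle of its underside; display and keys on top along its -x edge.
- pan_top (a point): Centre of the top face of the steel weighing pan, 67 mm above the bench; the pan is 130 mm along the balance x and 180 mm along the balance y, 5 mm thick.
- pan (a joint): How far the sprung pan is pressed down, in m: 0 empty, about 0.67 mm per newton, end of travel 12 mm. The balance counts as overloaded beyond 7.5 mm (about 11 N).
- jar1: one of three white jars with red lids, 72 mm diameter, 130 mm tall, standing loose; origin at the centre of its underside. Leave it alone.
- jar2: like jar1; origin at the centre of its underside. Leave it alone.
- jar3: like jar1; origin at the centre of its underside. Leave it alone.
- beaker: small clear glass cup, 34 mm diameter, 50 mm tall, loose; origin at the centre of its underside. Leave it alone.
- red_cap: loose red screw cap, 48 mm diameter, 16 mm tall; origin at the centre of its underside. Leave it alone.
- white_cap: loose white screw cap, 40 mm diameter, 14 mm tall; origin at the centre of its underside. Leave it alone.
- spatula: loose spatula 150 mm long lying along its x; origin at the centre of its underside. Leave it alone.

How it is judged:
By the outcome, as a careful person would: the job done as asked, in the order asked, and still so for the second after the job is handed in, with the robot touching nothing.
It also fails if it takes over 58 s, if anything falls off the work surface, if the arm or the gripper's body presses on something with over 40 N, if the wrist force passes 120 N, or if a joint passes its speed limit or range.

### The arm

A 6-joint arm with a two-finger parallel gripper is mounted at the origin on the work surface. World frame = base frame: x ahead of the robot, y to its left, z up, the work surface at z = 0. Lengths are in m, angles in rad, forces in N, time in s.
With the tool pointing down it reaches from about 0.35 to 0.975 m from the base axis. Payload 4.9 kg.
Tool frame: the origin (TCP) lies midway between the tips of the shut fingers; the grasp point (between the pads) lies 19 mm behind it; z points along the fingers, y is the line along which they close (so a half turn about z gives the same grasp; the last joint's range is limited). The gripper opens to 85 mm and grips with 20 to 120 N. Pads are 22 mm wide; open, the fingers measure 114 mm over their backs; the gripper's body (76 mm by 85 mm) begins 54 mm behind the grasp point. The pads swing forward as they close: fully open they stand 13 mm farther back than shut.
Start: joints at [1.197, 0.053, 1.613, -0, 1.476, -0.119], TCP at [0.158, 0.605, 0.192] pointing down, gripper open.
Joint ranges: [-3.01, 3.01], [-1.01, 2.22], [0.06, 2.58], [-1.02, 4.17], [0.09, 2.62], [-3.14, 3.14]. Speed limits (rad/s): [2.57, 2.57, 3.14, 3.14, 3.14, 3.14].

### API

Orientations are given as a rotation vector (axis times angle).
In Python, from station import ctrl, optics, job gives the robot as it stands.
- The arm moves only by the shell command python3 -m jog 'ROWS' [OPENING] [FORCE]. ROWS is JSON, a list of rows, each a list of 2 entries, a list of its own where there are three numbers: the shift along the tool's x, y, z in m, then the turn, a rotation vector about the tool's x, y, z in rad. A call has 1 to 5 rows; each row is the pose to reach, as a shift and turn from the pose commanded when the call began, along the tool's axes at that moment; what a row does not reach only later rows make up. A row lasts 1/10 s, in which the tool goes at most 50 mm and 8.59 degrees, less where a joint would pass 70% of its speed; a pose out of reach is approached as far as the arm can. A call with a gripper value outside its range is refused whole. OPENING is the opening, from 0 (shut) to 1 (fully open), set as the call begins (- or left out, the last holds). The fingers move at their own pace and stop on an object; FORCE is the grip in N (left out, the last holds). Time passes only in rows, so rows that repeat a pose let the fingers close. It gives the time, the measured TCP pose, the force, the opening and the grip force at its end, in the units of the state.
- ctrl.get_obs(): the state, without advancing time (a new reading comes with each control period).
- optics.get_image(name): name is "scene" or "top"; returns a dict with "image" (420x560x3 uint8, blue, green, red), "fx", "fy", "cx", "cy" (pixels), "rvec" (rotation vector, rad) and "tvec" (3), from world to camera coordinates, as OpenCV has them. Camera axes: x right, y down, z forward; pixel columns grow to the right and rows downward; lengths in m; the calibration is good to about 2 mm. A picture is of the moment at which its call begins. There is no depth.
- job.finish_job(): hands the job in; it is judged then, once.
The state is a dict: "t": time; "q": joint angles; "dq": joint speeds; "effort": joint torques, N m; "tool_pos": TCP position; "tool_rot": TCP orientation; "contact_force": force on the tool from outside, world axes, zero at the start; "wrist_torque": the same for the moment, N m; "opening": finger opening in m; "grip_force": force on a finger pad.
Only numpy, scipy, OpenCV 4.12 (cv2) and the standard library are available. Lean on these libraries where they do the work, as an engineer would, in place of code of your own. Each camera call takes 0.05 s, during which the arm holds its last target. There are 200 camera calls.

## Working session

There is one attempt and no reset: what is moved stays moved. The work goes in short steps, Python scripts to look and compute and a shell command to move; the robot and the scene stay as the last step left them, time stands still between calls to the robot, and variables do not carry over. Pictures are saved under pics/ and viewed, at most 10 in all, crops included, and the job is handed in when it is done.

```bash
mkdir -p pics; ls; python3 - <<'E'
from station import ctrl,optics
import cv2
for n in("scene","top"):
    d=optics.get_image(n);cv2.imwrite(f"pics/{n}0.png",d["image"]);print({k:v for k,v in d.items() if k!="image"})
print(ctrl.get_obs())
E
```

```text
pics
{'fx': 502.8510424434717, 'fy': 502.8510424434717, 'cx': 275.70698001129625, 'cy': 202.9091866614633, 'rvec': array([ 1.50994507,  2.02121397, -0.88908401]), 'tvec': array([ 0.13310235, -0.31669393,  1.55201958])}
{'fx': 505.621945883788, 'fy': 505.621945883788, 'cx': 279.1693861089488, 'cy': 209.9780180392006, 'rvec': array([ 1.93788097, -2.27456452,  0.23993577]), 'tvec': array([0.102712  , 0.55906085, 0.95563275])}
{'t': 0.1, 'q': array([ 1.19696208e+00,  5.33155448e-02,  1.61418571e+00,  6.36092774e-06,
        1.47597975e+00, -1.18980282e-01]), 'dq': array([ 0.00118814, -0.00087987, -0.0044428 ,  0.00142252, -0.00016053,
       -0.00024942]), 'effort': array([ 6.69807159e-04, -3.94896019e+01, -3.71366072e+01, -5.81998484e-05,
        3.84760962e-03, -7.00676040e-06]), 'tool_pos': array([0.15731414, 0.60421311, 0.19115337]), 'tool_rot': array([-3.99182627e-01, -3.11565674e+00,  2.87377363e-03]), 'contact_force': array([-0.71856002, -0.14676721, -0.31368076]), 'wrist_torque': array([-0.02315118, -0.02361219,  0.01869253]), 'grip_force': 0.0, 'opening': 0.08539704004232382}
```

View pics/scene0.png

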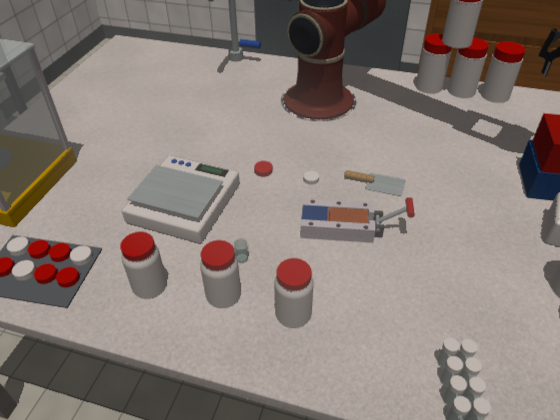

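View pics/top0.png

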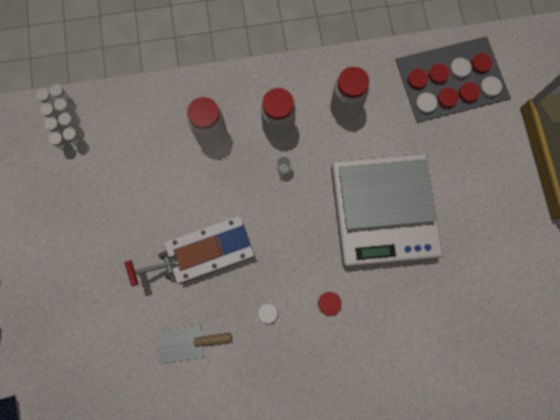

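The top picture shows the mould (166–255, 219–282), with the casting at (198,253), the lip at (235,240) and the red bar at (131,273). The balance pan spans (340–436, 158–230). The scene picture agrees. Next I'll segment and back-project.

```bash
cat > h.py <<'E'
import numpy as np,cv2
from scipy.spatial.transform import Rotation as R
from station import ctrl,optics
def K(d): return np.array([[d['fx'],0,d['cx']],[0,d['fy'],d['cy']],[0,0,1.]])
def back(d,uv,z):
    Rm=cv2.Rodrigues(d['rvec'])[0];uv=np.atleast_2d(np.array(uv,float))
    r=np.c_[uv,np.ones(len(uv))]@np.linalg.inv(K(d)).T@Rm
    c=-Rm.T@d['tvec']
    return c+r*((z-c[2])/r[:,2])[:,None]
def proj(d,P): return cv2.projectPoints(np.atleast_2d(np.array(P,float)),d['rvec'],d['tvec'],K(d),None)[0][:,0]
def mask(d,lo,hi,box):
    m=cv2.inRange(cv2.cvtColor(d['image'],cv2.COLOR_BGR2HSV),lo,hi);o=np.zeros_like(m);a,b,c,e=box
    o[b:e,a:c]=m[b:e,a:c];return o
def fit(m):
    c=max(cv2.findContours(m,0,1)[0],key=cv2.contourArea);return cv2.boxPoints(cv2.minAreaRect(c)),cv2.contourArea(c),c
E
python3 - <<'E'
from h import *
d=optics.get_image("top")
def rep(n,m,z):
    b,a,c=fit(m);w=back(d,b,z)[:,:2];e=np.diff(np.r_[w,w[:1]],axis=0)
    print(n,a,b.round(1).tolist(),'\n ',w.round(4).tolist(),'mid',w.mean(0).round(4),'edges',np.linalg.norm(e,axis=1).round(4),'ang',np.degrees(np.arctan2(e[:,1],e[:,0])).round(1))
for p in [(198,253),(235,240),(131,273),(388,195),(345,250)]: print(p,cv2.cvtColor(d['image'],cv2.COLOR_BGR2HSV)[p[1],p[0]])
rep('cast',mask(d,(0,80,40),(15,255,255),(172,210,260,290)),.04)
rep('lip',mask(d,(100,80,30),(130,255,255),(172,210,260,290)),.04)
rep('bar',mask(d,(0,120,40),(15,255,255),(110,250,150,295)),.079)
w=back(d,[(166,243),(241,219),(255,256),(180,282)],.04);print('mould',w.round(4),w.mean(0))
im=cv2.resize(d['image'][205:295,115:265],None,fx=5,fy=5,interpolation=2)
im2=cv2.resize(d['image'][145:280,320:450],None,fx=4,fy=4,interpolation=2)
cv2.imwrite('pics/c1.png',im);cv2.imwrite('pics/c2.png',im2)
E
```

```text
(198, 253) [  9 141  98]
(235, 240) [112 115  89]
(131, 273) [  0 175 111]
(388, 195) [ 60   4 117]
(345, 250) [ 17  15 156]
cast 855.0 [[173.60000610351562, 250.1999969482422], [215.8000030517578, 235.10000610351562], [222.8000030517578, 254.5], [180.5, 269.6000061035156]] 
  [[0.5248, 0.2357], [0.5418, 0.1473], [0.5002, 0.1387], [0.4836, 0.2264]] mid [0.5126 0.187 ] edges [0.09   0.0424 0.0892 0.0422] ang [ -79.1 -168.3  100.7   12.7]
lip 497.5 [[217.3000030517578, 234.6999969482422], [242.60000610351562, 225.6999969482422], [249.3000030517578, 244.8000030517578], [224.0, 253.8000030517578]] 
  [[0.5421, 0.1442], [0.5522, 0.0909], [0.5111, 0.0831], [0.5013, 0.136]] mid [0.5267 0.1136] edges [0.0543 0.0418 0.0538 0.0416] ang [ -79.3 -169.2  100.5   11.4]
bar 105.5 [[124.4000015258789, 262.0], [130.5, 260.29998779296875], [137.10000610351562, 283.3999938964844], [131.0, 285.1000061035156]] 
  [[0.5103, 0.3247], [0.5118, 0.3128], [0.4656, 0.3045], [0.4641, 0.3163]] mid [0.488  0.3146] edges [0.012  0.047  0.0119 0.047 ] ang [ -82.9 -169.9   96.9   10.3]
mould [[0.5417 0.2492 0.04  ]
 [0.5666 0.0921 0.04  ]
 [0.4869 0.075  0.04  ]
 [0.4592 0.2303 0.04  ]] [0.51360584 0.16163131 0.04      ]
```

View pics/c1.png

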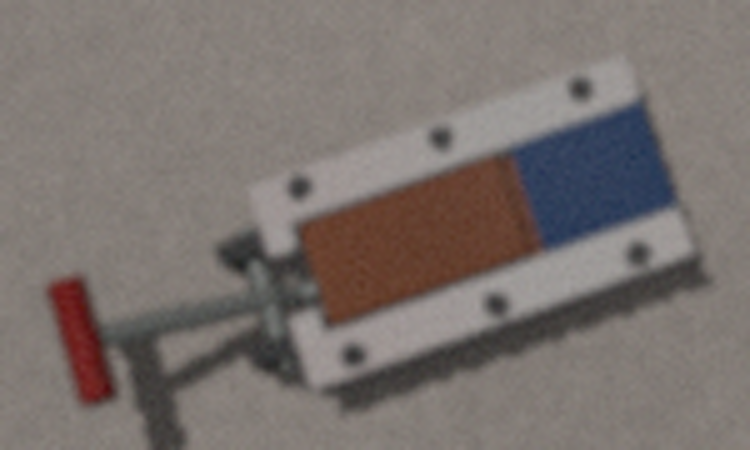

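View pics/c2.png

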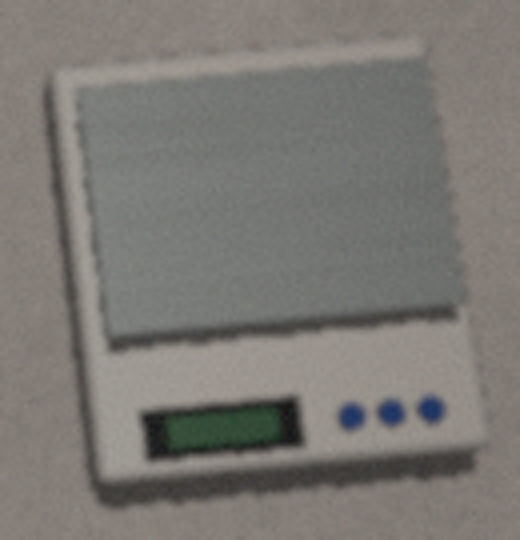

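The crop confirms the mould's outline and the lever at rest. The pan corners in the crop are (77,88), (425,57), (462,302) and (112,335), with the display on the lower side (balance −x).

```bash
cat >> h.py <<'E'
A=np.radians(100.8);u=np.array([np.cos(A),np.sin(A),0]);v=np.array([np.sin(A),-np.cos(A),0]);O=np.array([.5163,.1665,0]);Z=np.array([0,0,1.])
def pose(slope): # tool R with x along casting/mould +x raised by slope
    s=np.radians(slope);c=np.cos(s)*u+np.sin(s)*Z;return np.c_[c,v,np.cross(c,v)]
def rel(p,Rt):
    o=ctrl.get_obs();R0=R.from_rotvec(o['tool_rot']).as_matrix()
    print('shift',(R0.T@(p-o['tool_pos'])).round(4),'turn',R.from_matrix(R0.T@Rt).as_rotvec().round(4),'F',o['contact_force'].round(1),'t',o['t'])
E
python3 - <<'E'
from h import *
d=optics.get_image("top")
c=[(339.25,167),(426.25,159.25),(435.5,220.5),(348,228.75)]
w=back(d,c,.067);print(w.round(4),w.mean(0),np.linalg.norm(np.diff(w,axis=0),axis=1))
e=w[0]+w[3]-w[1]-w[2];print('bal +y dir',np.degrees(np.arctan2(e[1],e[0])));e=w[0]+w[1]-w[3]-w[2];print('bal +x',np.degrees(np.arctan2(e[1],e[0])))
P=O+u*.151+Z*.130;print(P);rel(P,pose(0))
for n,p in dict(jar1=(352,80),jar2=(278,102),jar3=(204,112)).items(): print(n,back(d,p,.13))
s=optics.get_image("scene")
print('scene check bar',proj(s,O+u*.151+Z*.075),'pan',proj(s,w.mean(0)),'mould top corners',proj(s,[O+u*a+v*b+Z*.04 for a in(-.082,.08) for b in(-.0435,.0435)]).round())
m=mask(s,(0,120,40),(15,255,255),(395,190,425,225));print(fit(m)[0].mean(0))
E
```

```text
[[ 0.6358 -0.122   0.067 ]
 [ 0.6236 -0.2999  0.067 ]
 [ 0.4963 -0.2901  0.067 ]
 [ 0.5076 -0.1157  0.067 ]] [ 0.56582741 -0.20692921  0.067     ] [0.17836491 0.12765762 0.17476838]
bal +y dir 86.19329921544063
bal +x -3.606506173716779
[0.48800542 0.31482537 0.13      ]
shift [-0.393  -0.1968  0.0617] turn [-1.3000e-03  6.0000e-04  1.1275e+00] F [0.6 0.2 0. ] t 0.2
jar1 [[ 0.79026862 -0.16935445  0.13      ]]
jar2 [[ 0.76765668 -0.01742433  0.13      ]]
jar3 [[0.77019347 0.12861458 0.13      ]]
scene check bar [[410.07041761 206.94345746]] pan [[175.90072692 188.9631024 ]] mould top corners [[304. 199.]
 [301. 226.]
 [374. 203.]
 [376. 230.]]
[409.69803 206.98021]
```

```bash
python3 -m jog '[[[-0.04,-0.02,0],[0,0,0.14]],[[-0.09,-0.045,0],[0,0,0.28]],[[-0.13,-0.065,0],[0,0,0.42]],[[-0.17,-0.085,0],[0,0,0.56]],[[-0.21,-0.105,0],[0,0,0.7]]]' 0 40; python3 -c "
from h import *
rel(O+u*.151+Z*.130,pose(0))"
```

```text
t: 0.75
tool_pos: [0.3354, 0.4488, 0.1923]
tool_rot: [1.451, 2.786, 0.0]
contact_force: [-0.1, 0.0, 0.2]
opening: 0.0122
grip_force: 0.0
shift [-0.1973  0.0483  0.0623] turn [ 2.000e-04 -1.000e-04  4.218e-01] F [-0.1  0.   0.2] t 0.75
```

```bash
python3 -m jog '[[[-0.04,0.01,0],[0,0,0.1]],[[-0.09,0.02,0],[0,0,0.22]],[[-0.14,0.035,0.02],[0,0,0.33]],[[-0.18,0.045,0.04],[0,0,0.42]],[[-0.197,0.048,0.062],[0,0,0.422]]]' ; python3 -m jog '[[[0,0,0],[0,0,0]],[[0,0,0],[0,0,0]]]'; python3 -c "
from h import *
rel(O+u*.151+Z*.130,pose(0))"
```

```text
t: 1.25
tool_pos: [0.4903, 0.3148, 0.1304]
tool_rot: [2.001, 2.42, 0.003]
contact_force: [-0.4, 1.3, -1.7]
opening: 0.0002
grip_force: 0.0
t: 1.45
tool_pos: [0.4868, 0.3171, 0.1298]
tool_rot: [-1.996, -2.425, 0.002]
contact_force: [0.4, -0.3, 0.5]
opening: 0.0
grip_force: 0.0
shift [-0.0024  0.0007 -0.0002] turn [-0.0017 -0.0001  0.0048] F [ 0.4 -0.3  0.5] t 1.45
```

```bash
python3 -m jog '[[[-0.002,0,0.02],[0,0,0.005]],[[-0.002,0,0.038],[0,0,0.005]],[[-0.001,0,0.046],[0,0,0.005]],[[0.002,0,0.051],[0,0,0.005]],[[0.004,0,0.056],[0,0,0.005]]]' && python3 -m jog '[[[0.003,0,0.006],[0,0,0]],[[0.006,0,0.013],[0,0,0]],[[0.008,0,0.02],[0,0,0]],[[0.009,0,0.026],[0,0,0]],[[0.009,0,0.026],[0,0,0]]]' ; python3 -c "
from h import *
rel(O+u*.1677+Z*.0293,pose(0))"
```

```text
t: 1.95
tool_pos: [0.4868, 0.3225, 0.0755]
tool_rot: [2.0, 2.422, 0.003]
contact_force: [0.3, -0.3, 1.8]
opening: -0.0006
grip_force: 0.0
t: 2.45
tool_pos: [0.4839, 0.3296, 0.0468]
tool_rot: [-2.001, -2.42, 0.004]
contact_force: [0.0, -0.8, 0.4]
opening: 0.0002
grip_force: 0.0
shift [0.0014 0.0013 0.0175] turn [-0.0023  0.0007  0.0006] F [ 0.  -0.8  0.4] t 2.45
```

```bash
python3 -m jog '[[[0.001,0.001,0.005],[0,0,0]],[[0.001,0.001,0.01],[0,0,0]],[[0.001,0.001,0.015],[0,0,0]],[[0.001,0.001,0.018],[0,0,0]],[[0.001,0.001,0.02],[0,0,0]]]'; python3 - <<'E'
from h import *
rel(O+u*.1677+Z*.0293,pose(0))
d=optics.get_image("scene");cv2.imwrite('pics/s1.png',cv2.resize(d['image'][160:260,280:450],None,fx=4,fy=4,interpolation=2))
E
```

```text
t: 2.95
tool_pos: [0.4856, 0.3359, 0.0316]
tool_rot: [-1.999, -2.416, -0.012]
contact_force: [-9.2, 11.4, 14.2]
opening: 0.0001
grip_force: 9.7
shift [-0.0045 -0.0016  0.0023] turn [ 0.0018 -0.0094 -0.0004] F [-9.2 11.4 14.2] t 2.95
```

View pics/s1.png

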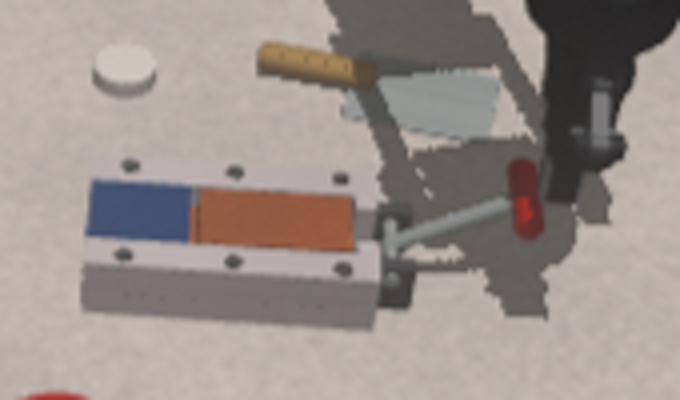

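The crop shows the fingertip slipped outside the red bar at (525,195), so the lever has hardly moved. I'll back off outward and up, re-measure the bar, and press again with the tip further inboard.

```bash
python3 -m jog '[[[0.006,0,-0.003],[0,0,0]],[[0.008,0,-0.02],[0,0,0]],[[0.008,0,-0.05],[0,0,0]],[[0.008,0,-0.08],[0,0,0]],[[0.008,0,-0.08],[0,0,0]]]'; python3 - <<'E'
from h import *
from scipy.optimize import minimize_scalar
s=optics.get_image("scene");d=optics.get_image("top")
m=mask(s,(0,120,40),(15,255,255),(395,190,430,235));b=fit(m);print(b[0].tolist(),b[1]);c=b[0].mean(0)
def bar(j): a=np.arctan2(49,63)-j;return O+u*(.088+.0798*np.cos(a))+Z*(.026+.0798*np.sin(a))
for j in(0,.05,.1,.2,.3,.4):print(j,proj(s,bar(j)),bar(j))
m=mask(d,(0,120,40),(15,255,255),(100,240,160,305));print([(cv2.boundingRect(k),cv2.contourArea(k)) for k in cv2.findContours(m,0,1)[0]])
o=ctrl.get_obs();print('tcp mould x,y',(o['tool_pos']-O)@u,(o['tool_pos']-O)@v)
cv2.imwrite('pics/s2.png',np.hstack([cv2.resize(s['image'][170:250,350:450],None,fx=4,fy=4),cv2.resize(d['image'][220:300,80:180],None,fx=4,fy=4)]))
E
```

```text
t: 3.5
tool_pos: [0.4876, 0.3404, 0.1147]
tool_rot: [1.999, 2.417, 0.014]
contact_force: [0.3, 0.6, 0.2]
opening: 0.0001
grip_force: 0.0
[[407.256103515625, 201.30487060546875], [413.29266357421875, 200.63412475585938], [415.207275390625, 217.8658447265625], [409.17071533203125, 218.53659057617188]] 76.0
0 [[410.06529296 206.94569499]] [0.48800724 0.31481585 0.07499246]
0.05 [[410.92691006 208.08103557]] [0.48756317 0.31714376 0.07178303]
0.1 [[411.70017617 209.24544111]] [0.48714971 0.31931119 0.06845917]
0.2 [[412.9754806  211.64799555]] [0.48641868 0.32314338 0.06150163]
0.3 [[413.88171002 214.12614094]] [0.48582145 0.32627413 0.05418938]
0.4 [[414.41387598 216.6524338 ]] [0.485364   0.32867217 0.04659546]
[((100, 303, 2, 2), 0.0), ((125, 262, 12, 24), 92.0)]
tcp mould x,y 0.17532727033670453 0.0015357380279243703
```

View pics/s2.png

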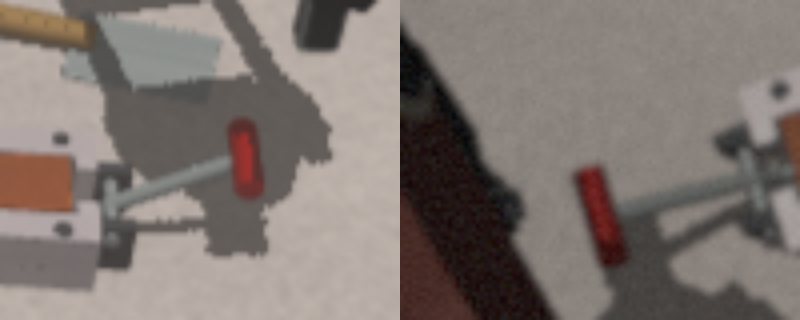

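The scene view puts the lever at about 0.1 rad, with the bar at mould x ≈156 mm and z ≈68 mm. I'll re-approach about 4 mm inboard of the bar's centre.

```bash
python3 -m jog '[[[-0.012,-0.001,-0.005],[0,0,0]],[[-0.023,-0.0015,0],[0,0,0]],[[-0.023,-0.0015,0.01],[0,0,0]],[[-0.023,-0.0015,0.02],[0,0,0]],[[-0.023,-0.0015,0.028],[0,0,0]]]';python3 -c "
from h import *
rel(O+u*.152+Z*.08,pose(0))"
```

```text
t: 4.1
tool_pos: [0.486, 0.3155, 0.078]
tool_rot: [-2.002, -2.42, 0.004]
contact_force: [0.0, 0.4, -0.3]
opening: -0.0001
grip_force: 0.0
shift [-0.      0.0018 -0.002 ] turn [-0.0026  0.0006  0.0001] F [ 0.   0.4 -0.3] t 4.1
```

```bash
python3 -m jog '[[[0.001,0.001,0.003],[0,0,0]],[[0.002,0.002,0.006],[0,0,0]],[[0.0035,0.002,0.0085],[0,0,0]],[[0.005,0.002,0.012],[0,0,0]],[[0.0066,0.002,0.016],[0,0,0]]]';python3 - <<'E'
from h import *
rel(O+u*.161+Z*.0546,pose(0))
s=optics.get_image("scene");m=mask(s,(0,120,40),(15,255,255),(395,190,430,240));b=fit(m);print(b[0].mean(0),b[1])
E
```

```text
t: 4.6
tool_pos: [0.488, 0.3234, 0.0645]
tool_rot: [2.001, 2.421, 0.001]
contact_force: [-0.9, -0.1, 0.4]
opening: -0.0001
grip_force: 0.0
shift [ 0.0016 -0.0016  0.0099] turn [ 0.0008 -0.0003  0.0007] F [-0.9 -0.1  0.4] t 4.6
[411.30774 205.46156] 25.0
```

```bash
python3 - <<'E'
from h import *
s=optics.get_image("scene");d=optics.get_image("top")
cv2.imwrite('pics/s3.png',np.hstack([cv2.resize(s['image'][170:250,350:450],None,fx=4,fy=4),cv2.resize(d['image'][220:300,80:180],None,fx=4,fy=4)]))
E
```

```text
(no output)
```

View pics/s3.png

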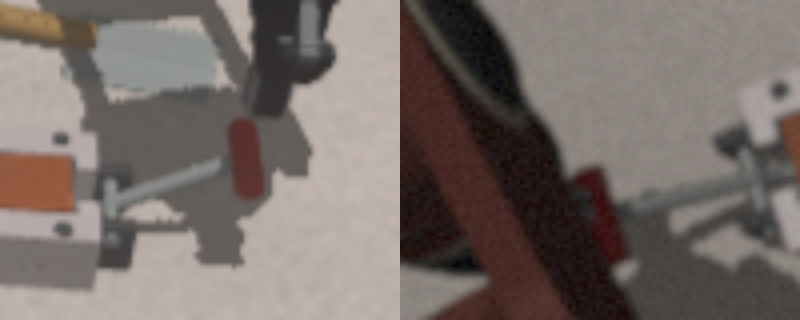

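```bash
python3 - <<'E'
from h import *
s=optics.get_image("scene");d=optics.get_image("top");o=ctrl.get_obs();p=o['tool_pos'];Rm=R.from_rotvec(o['tool_rot']).as_matrix();print(p,o['q'],o['opening'])
for n,c,(x,y) in(('scene',s,(350,170)),('top',d,(80,220))):
    print(n,[((q-np.array([x,y]))*4).round() .tolist() for q in proj(c,[p,p-Rm[:,2]*.02,p-Rm[:,2]*.06,p+Rm[:,0]*.011,p+Rm[:,1]*.02])])
E
```

```text
[0.48774481 0.32302993 0.06443986] [ 4.57829442e-01  7.09148677e-02  1.81568154e+00 -7.22613379e-05
  1.25479541e+00  2.68788590e-01] 4.5326075798512296e-05
scene [[252.0, 164.0], [259.0, 138.0], [272.0, 82.0], [273.0, 166.0], [256.0, 190.0]]
top [[195.0, 217.0], [182.0, 213.0], [156.0, 205.0], [173.0, 224.0], [183.0, 178.0]]
```

The scene crop shows the fingertips at about (265,112), but the reported TCP projects to (252,164). That is roughly 40 mm of disagreement along the fingers, so I'll move to a spot both cameras see and triangulate the tips.

```bash
python3 -m jog '[[[0,0,-0.03],[0,0,0]],[[-0.02,0,-0.07],[0,0,0]],[[-0.07,0,-0.08],[0,0,0]],[[-0.12,0,-0.08],[0,0,0]],[[-0.17,0,-0.08],[0,0,0]]]';python3 -m jog '[[[-0.04,0,0],[0,0,0]],[[-0.06,0,0],[0,0,0]],[[-0.06,0,0],[0,0,0]]]'; python3 - <<'E'
from h import *
s=optics.get_image("scene");d=optics.get_image("top");o=ctrl.get_obs();p=o['tool_pos'];Rm=R.from_rotvec(o['tool_rot']).as_matrix();print(p,o['contact_force'])
ims=[]
for c,(a,b) in((s,(400,300)),(d,(400,300))):
    q=proj(c,p)[0];x,y=int(max(q[0]-66,0)),int(max(q[1]-75,0));im=cv2.resize(c['image'][y:y+150,x:x+133],(400,450))
    for P,col in((p,(0,255,0)),(p-Rm[:,2]*.019,(255,255,0)),(p-Rm[:,2]*.04,(0,255,255))):
        w=(proj(c,P)[0]-[x,y])*3;cv2.circle(im,(int(w[0]),int(w[1])),3,col,-1)
    print('crop',x,y,'tcp px',q,'cam',-cv2.Rodrigues(c['rvec'])[0].T@c['tvec'],'base',proj(c,[0,0,0]));ims.append(im)
cv2.imwrite('pics/s4.png',np.hstack(ims))
E
```

```text
t: 5.35
tool_pos: [0.5203, 0.1556, 0.1459]
tool_rot: [1.999, 2.421, 0.003]
contact_force: [0.3, -0.5, -0.2]
opening: 0.0007
grip_force: 0.0
t: 5.65
tool_pos: [0.5313, 0.0956, 0.1448]
tool_rot: [2.006, 2.416, 0.0]
contact_force: [-0.0, 0.7, 0.2]
opening: 0.0002
grip_force: 0.0
[0.530801   0.09806424 0.14454823] [ 0.37408121 -0.37474082 -0.45820584]
crop 243 102 tcp px [309.232253   177.11859994] cam [1.32567908 0.27585879 0.83261814] base [[318.83185746 100.30102567]]
crop 169 152 tcp px [235.97623133 227.24304496] cam [0.35312605 0.04124344 1.05353391] base [[333.51394633 505.77516113]]
```

View pics/s4.png

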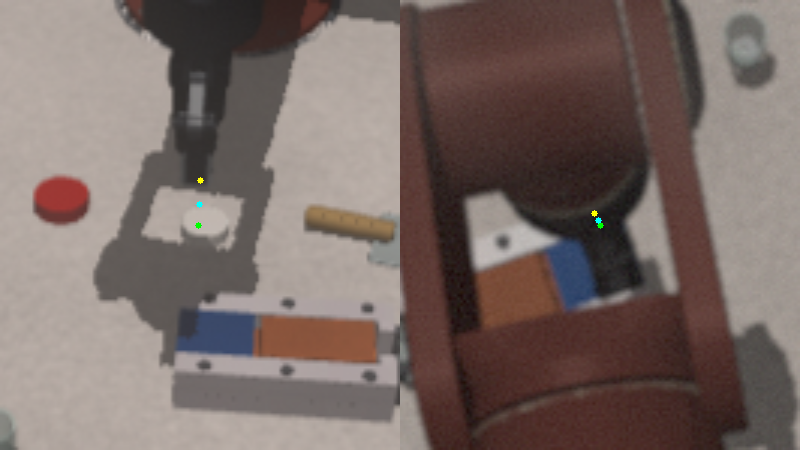

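Scene crop: tips at about (195,187), against the green TCP mark at (200,225). Top crop: tips at about (625,288), against (600,225). I'll triangulate those.

```bash
python3 - <<'E'
from h import *
s=optics.get_image("scene");d=optics.get_image("top")
P=[K(c)@np.c_[cv2.Rodrigues(c['rvec'])[0],c['tvec']] for c in(s,d)]
X=cv2.triangulatePoints(P[0],P[1],np.array([308.,164.3]),np.array([244.,248.7]));X=(X[:3]/X[3]).ravel();o=ctrl.get_obs()
Rm=R.from_rotvec(o['tool_rot']).as_matrix()
print(X,proj(s,X),proj(d,X),X-o['tool_pos'],Rm.T@(X-o['tool_pos']),Rm.round(3).tolist(),o['q'])
print('mould origin etc in pics', proj(d,O+u*.02+Z*.04))
E
```

```text
[0.48979672 0.08719344 0.14506907] [[308.97516359 164.31539221]] [[245.07009701 248.26302855]] [-0.04076695 -0.01179498  0.00066478] [-0.00387996 -0.0422611  -0.00067316] [[-0.189, 0.982, 0.0], [0.982, 0.189, 0.0], [0.0, 0.0, -1.0]] [ 4.63111242e-02 -1.17581466e-01  1.86016796e+00  3.82629005e-04
  1.39889367e+00 -1.43832924e-01]
mould origin etc in pics [[198.64617983 252.21690716]]
```

The triangulated tip sits 42 mm along −y of the tool from the reported TCP, at the right height. Before trusting an offset, I'll check whether it turns with the tool and what the open fingers look like.

```bash
cat > snap.py <<'E'
import sys,json
from h import *
n=sys.argv[1];o=ctrl.get_obs();p=o['tool_pos'];ims=[]
for k in("scene","top"):
    c=optics.get_image(k);q=proj(c,p)[0];x,y=int(max(q[0]-66,0)),int(max(q[1]-55,0));im=cv2.resize(c['image'][y:y+100,x:x+133],(400,300))
    w=(q-[x,y])*3;cv2.circle(im,(int(w[0]),int(w[1])),2,(0,255,0),-1);print(k,'crop',x,y);ims.append(im)
print(p,o['tool_rot'],o['q'].round(3),o['opening']);cv2.imwrite(f'pics/{n}.png',np.hstack(ims))
E
python3 -m jog '[[[0,0,0],[0,0,0.14]],[[0,0,0],[0,0,0.28]],[[0,0,0],[0,0,0.42]],[[0,0,0],[0,0,0.56]],[[0,0,0],[0,0,0.7]]]'
python3 -m jog '[[[0,0,0],[0,0,0.14]],[[0,0,0],[0,0,0.28]],[[0,0,0],[0,0,0.42]],[[0,0,0],[0,0,0.56]],[[0,0,0],[0,0,0.7]]]'
python3 snap.py a; python3 -m jog '[[[0,0,0],[0,0,0]],[[0,0,0],[0,0,0]],[[0,0,0],[0,0,0]],[[0,0,0],[0,0,0]],[[0,0,0],[0,0,0]]]' 1 40
python3 snap.py b; python3 -c "
import cv2,numpy as np
cv2.imwrite('pics/ab.png',np.vstack([cv2.imread('pics/a.png'),cv2.imread('pics/b.png')]))"
```

```text
t: 6.35
tool_pos: [0.5304, 0.0995, 0.1443]
tool_rot: [-2.713, -1.583, -0.0]
contact_force: [0.1, 0.2, -0.1]
opening: 0.0002
grip_force: 0.0
t: 6.85
tool_pos: [0.5304, 0.0995, 0.1443]
tool_rot: [-3.092, -0.557, 0.0]
contact_force: [0.5, 0.1, -0.3]
opening: -0.0002
grip_force: 0.0
scene crop 243 122
top crop 169 172
[0.5304264  0.09952068 0.14427641] [-3.09164173e+00 -5.56744439e-01  1.45727904e-04] [ 0.047 -0.117  1.86   0.     1.399  1.262] -0.00018452680379674798
t: 7.45
tool_pos: [0.5307, 0.098, 0.1443]
tool_rot: [3.091, 0.563, 0.0]
contact_force: [-0.2, -0.1, -0.3]
opening: 0.072
grip_force: 0.0
scene crop 243 122
top crop 170 172
[0.53073203 0.09801047 0.14430834] [3.09079794e+00 5.62643051e-01 4.60216605e-05] [ 0.045 -0.117  1.86   0.     1.399  1.255] 0.07203871479938201
```

View pics/ab.png

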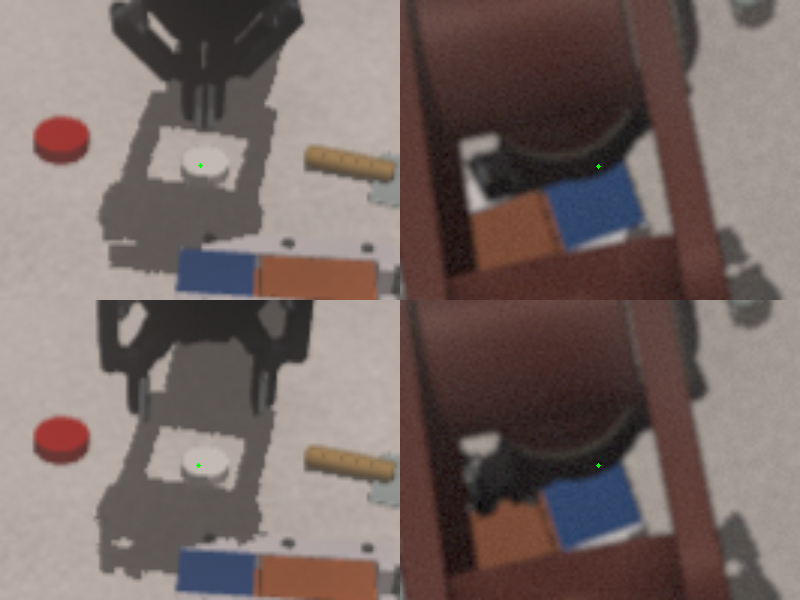

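The tip stays put when the tool turns, so the offset isn't sideways; my "tip" in the top view was a knuckle. Instead the fingertips really end about 39 mm behind the reported TCP along the tool. Shut, they show at scene crop (202,127) against the mark at (200,165), and open about 12 mm further back, which fits the spec. I'll use tip = TCP − 39 mm along z.

```bash
cat >> h.py <<'E'
L=.039
def relt(tip,Rt,l=None): rel(tip+Rt[:,2]*(L if l is None else l),Rt)   # tip of shut fingers -> tool_pos
E
python3 -m jog '[[[0,0,0],[0,0,-0.14]],[[0,0,0],[0,0,-0.28]],[[0,0,0],[0,0,-0.42]],[[0,0,0],[0,0,-0.56]],[[0,0,0],[0,0,-0.7]]]' 0 >/dev/null
python3 -m jog '[[[0,0,0],[0,0,-0.14]],[[0,0,0],[0,0,-0.28]],[[0,0,0],[0,0,-0.42]],[[0,0,0],[0,0,-0.56]],[[0,0,0],[0,0,-0.7]]]'
python3 -c "
from h import *
relt(O+u*.155+Z*.095,pose(0))"
```

```text
t: 8.55
tool_pos: [0.5307, 0.098, 0.1443]
tool_rot: [1.995, 2.427, 0.0]
contact_force: [1.2, 0.7, -0.4]
opening: -0.0001
grip_force: 0.0
shift [2.25e-01 1.00e-04 8.83e-02] turn [0.     0.     0.0063] F [ 1.2  0.7 -0.4] t 8.55
```

```bash
python3 -m jog '[[[0.045,0,0],[0,0,0]],[[0.09,0,0],[0,0,0]],[[0.135,0,0.01],[0,0,0]],[[0.18,0,0.03],[0,0,0]],[[0.22,0,0.05],[0,0,0]]]'
python3 -m jog '[[[0.005,0,0.02],[0,0,0]],[[0.005,0,0.038],[0,0,0]],[[0.005,0,0.038],[0,0,0]],[[0.005,0,0.038],[0,0,0]]]'
for i in 1 2; do python3 -c "
from h import *
relt(O+u*.155+Z*.0766,pose(0))"; done
```

```text
t: 9.05
tool_pos: [0.4893, 0.3163, 0.0946]
tool_rot: [2.001, 2.421, 0.003]
contact_force: [-0.4, -0.4, -0.9]
opening: 0.0001
grip_force: 0.0
t: 9.45
tool_pos: [0.4884, 0.3188, 0.0563]
tool_rot: [-2.002, -2.421, 0.001]
contact_force: [0.4, -0.1, 0.6]
opening: -0.0001
grip_force: 0.0
shift [ 0.0001 -0.0011  0.0187] turn [-0.0005  0.0002  0.0003] F [ 0.4 -0.1  0.6] t 9.45
shift [ 0.0001 -0.0011  0.0187] turn [-0.0005  0.0002  0.0003] F [ 0.4 -0.1  0.6] t 9.45
```

```bash
python3 -m jog '[[[0,-0.001,0.01],[0,0,0]],[[0,-0.001,0.018],[0,0,0]],[[0.001,-0.001,0.021],[0,0,0]],[[0.002,-0.001,0.024],[0,0,0]],[[0.003,-0.001,0.027],[0,0,0]]]'
python3 - <<'E'
from h import *
s=optics.get_image("scene");m=mask(s,(0,120,40),(15,255,255),(395,190,430,240));b=fit(m);print(b[0].tolist(),b[1])
relt(O+u*.161+Z*.062,pose(0))
E
```

```text
t: 9.95
tool_pos: [0.4871, 0.3227, 0.0306]
tool_rot: [-2.002, -2.42, -0.002]
contact_force: [-4.4, 2.7, 7.7]
opening: 0.0003
grip_force: 3.6
[[411.0, 218.0], [411.0, 218.0], [411.0, 218.0], [411.0, 218.0]] 0.0
shift [ 0.0018 -0.0005  0.0072] turn [ 0.0003 -0.0022  0.0001] F [-2.3  2.4  6. ] t 10.0
```

```bash
python3 -m jog '[[[0.0015,0,0.004],[0,0,0]],[[0.003,0,0.008],[0,0,0]],[[0.004,0,0.012],[0,0,0]],[[0.005,0,0.016],[0,0,0]],[[0.006,0,0.02],[0,0,0]]]' && python3 -m jog '[[[0.0005,0,0.004],[0,0,0]],[[0.001,0,0.008],[0,0,0]],[[0.001,0,0.012],[0,0,0]],[[0.001,0,0.016],[0,0,0]],[[0.001,0,0.018],[0,0,0]]]'
python3 - <<'E'
from h import *
s=optics.get_image("scene");m=mask(s,(0,120,40),(15,255,255),(395,190,430,250));b=fit(m);print(b[0].tolist(),b[1])
print(proj(s,[O+u*.168+Z*.021+v*k for k in(-.025,0,.025)]))
relt(O+u*.1675+Z*.029,pose(0))
E
```

```text
t: 10.5
tool_pos: [0.4867, 0.3299, 0.0113]
tool_rot: [-2.002, -2.42, -0.007]
contact_force: [-2.2, 3.9, 6.5]
opening: 0.0002
grip_force: 3.4
t: 11.0
tool_pos: [0.487, 0.3306, -0.007]
tool_rot: [-2.002, -2.421, -0.008]
contact_force: [-0.1, 2.9, 4.4]
opening: -0.0002
grip_force: 2.6Traceback (most recent call last):
  File "<stdin>", line 2, in <module>
  File "h.py", line 15, in fit
    c=max(cv2.findContours(m,0,1)[0],key=cv2.contourArea);return cv2.boxPoints(cv2.minAreaRect(c)),cv2.contourArea(c),c
ValueError: max() iterable argument is empty
```

```bash
python3 -m jog '[[[0,0,0.001],[0,0,0]],[[0,0,0.002],[0,0,0]],[[0,0,0.003],[0,0,0]],[[0,0,0.003],[0,0,0]]]'; python3 -m jog '[[[0,0,0.001],[0,0,0]],[[0,0,0.002],[0,0,0]],[[0,0,0.002],[0,0,0]]]'; python3 - <<'E'
from h import *
s=optics.get_image("scene")
m=mask(s,(0,100,20),(15,255,255),(395,195,430,250));print([(cv2.boundingRect(k),cv2.contourArea(k)) for k in cv2.findContours(m,0,1)[0]])
print(proj(s,[O+u*.168+Z*.021+v*k for k in(-.025,0,.025)]))
E
```

```text
t: 11.45
tool_pos: [0.4869, 0.3303, -0.0099]
tool_rot: [-2.002, -2.421, -0.007]
contact_force: [-0.3, 4.3, 4.3]
opening: 0.0
grip_force: 2.9
t: 11.75
tool_pos: [0.4871, 0.3304, -0.0102]
tool_rot: [-2.002, -2.421, -0.006]
contact_force: [-5.0, 0.9, 14.9]
opening: -0.0001
grip_force: 7.5
[((411, 225, 6, 10), 39.5)]
[[412.72867226 217.02255209]
 [413.75311926 224.84863004]
 [414.81101345 232.93022178]]
```

The lever is at its stop: tip at 29 mm, force up to 15 N. I'll retract, open, and measure the raised casting.

```bash
python3 -m jog '[[[0,0,-0.01],[0,0,0]],[[0,0,-0.04],[0,0,0]],[[0,0,-0.08],[0,0,0]],[[0,0,-0.115],[0,0,0]],[[0,0,-0.115],[0,0,0]]]' 1 40; python3 - <<'E'
from h import *
s=optics.get_image("scene");d=optics.get_image("top")
m=mask(s,(0,120,40),(15,255,255),(395,195,430,250));print('bar',[(cv2.boundingRect(k),cv2.contourArea(k)) for k in cv2.findContours(m,0,1)[0]])
ms=mask(s,(0,80,40),(15,255,255),(290,170,392,235));md=mask(d,(0,80,40),(15,255,255),(150,210,260,290))
from scipy.optimize import minimize
import itertools
def model(q):
    x0,sl,zb,y0=q;c=np.cos(sl)*u+np.sin(sl)*Z;n=-np.sin(sl)*u+np.cos(sl)*Z
    B=O+u*x0+Z*zb+v*y0   # bottom -x corner
    return B,c,n
def sil(cam,q):
    B,c,n=model(q);im=np.zeros((420,560),np.uint8)
    # visible: block above mould/after lip; top face from x=45 + end face
    pts=[B+c*a+n*b+v*w for a in(.045,.13) for b in(.0 if a>.1 else .018,.022) for w in(-.022,.022)]
    h=cv2.convexHull((proj(cam,pts)*16).astype(np.int32));cv2.fillConvexPoly(im,h,255,shift=4)
    if True: # hide what's below mould top: near wall edge clip skipped
        return im
def cost(q): return sum(np.count_nonzero(cv2.bitwise_xor(sil(c,q),m)) for c,m in((s,ms),(d,md)))
best=min((cost((x,np.radians(a),z,y)),x,a,z,y) for x in np.arange(-.070,-.060,.001) for a in(12.5,13.5,14.5) for z in(.016,.018,.020) for y in(-.003,-.0015,0,.0015,.003))
print(best,np.count_nonzero(ms),np.count_nonzero(md))
q=(best[1],np.radians(best[2]),best[3],best[4]);B,c,n=model(q);print('end bottom',B+c*.13,'mould coords',(B+c*.13-O)@u)
ims=[]
for cam,mm,(x,y) in((s,ms,(290,170)),(d,md,(140,200))):
    im=cv2.resize(cam['image'][y:y+75,x:x+100],(400,300),interpolation=2)
    k=cv2.findContours(cv2.resize(sil(cam,q)[y:y+75,x:x+100],(400,300),interpolation=0),0,2)[0];cv2.drawContours(im,k,-1,(0,255,0),1);ims.append(im)
cv2.imwrite('pics/cast.png',np.hstack(ims))
relt(O+u*.05+Z*.12,pose(0))
E
```

```text
t: 12.3
tool_pos: [0.4893, 0.3302, 0.1079]
tool_rot: [1.999, 2.417, 0.015]
contact_force: [-0.4, 0.7, 0.5]
opening: 0.0727
grip_force: 0.0
bar [((415, 225, 2, 9), 1.5), ((415, 222, 1, 2), 0.0), ((411, 216, 4, 8), 6.0)]
(np.int64(191), np.float64(-0.06), 14.5, 0.016, 0.0015) 787 1001
end bottom [0.50543265 0.23147372 0.0485494 ] mould coords 0.06585919324915399
shift [-0.1149 -0.0008  0.0212] turn [ 0.0016 -0.0001  0.0003] F [-0.8 -0.3 -0.7] t 12.4
```

View pics/cast.png

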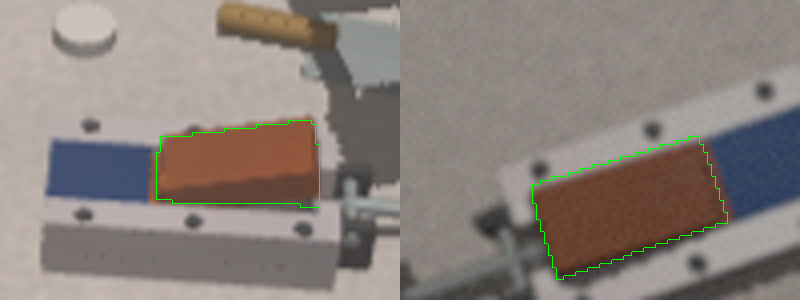

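The lever is down, and the casting outline fits in both views: end underside at z ≈48 mm, slope ≈14°, sideways ≈+1 mm. Next is the hover above the raised end with a tilted tool.

```bash
cat >> h.py <<'E'
SL=14.;T=pose(SL);c_=T[:,0];n_=-T[:,2]
E_=O+u*.064+v*.001+Z*.048   # casting +x end, bottom middle
E
python3 -c "
from h import *
relt(E_-c_*.016+n_*.061,T)"
```

```text
shift [-0.1218  0.0002  0.0367] turn [0.0016 0.2443 0.0005] F [-0.8 -0.3 -0.7] t 12.4
```

```bash
python3 -m jog '[[[-0.03,0,0],[0,0,0]],[[-0.07,0,0],[0,0.08,0]],[[-0.1,0,0.01],[0,0.16,0]],[[-0.122,0,0.025],[0,0.244,0]],[[-0.122,0,0.037],[0,0.244,0]]]' 1 40;python3 -m jog '[[[0,0,0],[0,0,0]],[[0,0,0],[0,0,0]],[[0,0,0],[0,0,0]]]'; python3 -c "
from h import *
relt(E_-c_*.016+n_*.001,T)
relt(E_-c_*.016+n_*.001,T)"
python3 - <<'E'
from h import *
s=optics.get_image("scene");o=ctrl.get_obs();Rm=R.from_rotvec(o['tool_rot']).as_matrix();tip=o['tool_pos']-Rm[:,2]*(L+.013)
g=cv2.cvtColor(s['image'],cv2.COLOR_BGR2GRAY)
for k in(.05,-.05):  # finger centres, dark columns just behind tips
    for up in(.0,.008,.02):
        w=proj(s,tip+Rm[:,1]*k-Rm[:,2]*up)[0];r=int(round(w[1]));x=int(w[0]);print(k,up,w.round(1),g[r,x-12:x+13].tolist())
E
```

```text
t: 12.9
tool_pos: [0.5074, 0.2043, 0.0606]
tool_rot: [-1.883, -2.261, -0.225]
contact_force: [0.2, 0.2, 0.4]
opening: 0.0855
grip_force: 0.0
t: 13.2
tool_pos: [0.5083, 0.2101, 0.0646]
tool_rot: [-1.874, -2.272, -0.23]
contact_force: [-0.1, 0.2, -0.3]
opening: 0.0858
grip_force: 0.0
shift [-0.0009  0.0007  0.0588] turn [-0.0004  0.0005  0.0026] F [-0.1  0.2 -0.3] t 13.2
shift [-0.0009  0.0007  0.0588] turn [-0.0004  0.0005  0.0026] F [-0.1  0.2 -0.3] t 13.2
0.05 0.0 [356.8 206. ] [60, 61, 61, 61, 61, 61, 61, 63, 87, 92, 91, 94, 96, 96, 97, 96, 97, 97, 99, 99, 99, 100, 99, 98, 82]
0.05 0.008 [356.2 203.2] [62, 62, 60, 61, 62, 62, 69, 70, 54, 48, 49, 49, 48, 49, 49, 73, 87, 95, 96, 96, 96, 96, 97, 99, 83]
0.05 0.02 [355.3 199. ] [88, 87, 87, 88, 123, 129, 124, 86, 54, 49, 49, 49, 48, 49, 49, 64, 86, 86, 137, 150, 145, 139, 141, 123, 118]
-0.05 0.0 [356.2 175. ] [49, 49, 59, 63, 63, 62, 62, 53, 49, 50, 50, 49, 51, 56, 56, 53, 111, 110, 127, 130, 129, 125, 123, 125, 123]
-0.05 0.008 [355.6 172.2] [57, 56, 68, 88, 90, 91, 91, 80, 62, 56, 56, 54, 51, 50, 55, 56, 50, 131, 160, 164, 174, 174, 174, 173, 173]
-0.05 0.02 [354.8 168. ] [48, 46, 46, 46, 71, 75, 76, 76, 70, 53, 48, 47, 46, 47, 53, 55, 53, 104, 165, 176, 176, 178, 178, 180, 181]
```

The finger columns agree with a length offset along the tool. Descending.

```bash
python3 -m jog '[[[0,0.0005,0.02],[0,0,0]],[[0,0.0005,0.035],[0,0,0]],[[0,0.0005,0.048],[0,0,0]],[[0,0.0005,0.058],[0,0,0]],[[0,0.0005,0.058],[0,0,0]]]' 1 40;python3 -m jog '[[[0,0,0],[0,0,0]],[[0,0,0],[0,0,0]]]' 1 40; python3 - <<'E'
from h import *
relt(E_-c_*.016+n_*.001,T)
E
```

```text
t: 13.75
tool_pos: [0.5046, 0.2229, 0.0061]
tool_rot: [-1.875, -2.268, -0.226]
contact_force: [0.3, 1.3, 0.6]
opening: 0.0852
grip_force: 0.0
t: 13.95
tool_pos: [0.5071, 0.2227, 0.0088]
tool_rot: [-1.877, -2.27, -0.232]
contact_force: [0.1, -0.0, 0.7]
opening: 0.0856
grip_force: 0.0
shift [ 0.0003 -0.0005  0.0017] turn [0.0013 0.0004 0.0007] F [ 0.1 -0.   0.7] t 13.95
```

Close gently in stages, watching the side force.

```bash
python3 -m jog '[[[0,0,0],[0,0,0]],[[0,0,0],[0,0,0]],[[0,0,0],[0,0,0]],[[0,0,0],[0,0,0]],[[0,0,0],[0,0,0]]]' 0 30;python3 -m jog '[[[0,0,0],[0,0,0]],[[0,0,0],[0,0,0]],[[0,0,0],[0,0,0]]]' - 40; python3 - <<'E'
from h import *
relt(E_-c_*.016+n_*.001,T);print(v@ctrl.get_obs()['contact_force'],u@ctrl.get_obs()['contact_force'])
E
```

```text
t: 14.45
tool_pos: [0.5067, 0.2226, 0.0085]
tool_rot: [-1.877, -2.27, -0.23]
contact_force: [-1.3, -2.0, 3.2]
opening: 0.0433
grip_force: 35.0
t: 14.75
tool_pos: [0.5067, 0.2226, 0.0085]
tool_rot: [-1.877, -2.27, -0.23]
contact_force: [-1.7, -2.6, 4.6]
opening: 0.0432
grip_force: 41.5
shift [ 0.0005 -0.      0.0014] turn [0.0003 0.0006 0.0006] F [-1.7 -2.6  4.6] t 14.75
-2.183432083676323 -2.201639570294306
```

```bash
python3 -m jog '[[[0.002,0,-0.0003],[0,0,0]],[[0.004,0,-0.0005],[0,0,0]],[[0.007,0,-0.0005],[0,0,0]],[[0.01,0,-0.0005],[0,0,0]],[[0.013,0,-0.0005],[0,0,0]]]'; python3 -m jog '[[[0.004,0,0],[0,0,0]],[[0.008,0,0],[0,0,0]],[[0.012,0,0],[0,0,0]],[[0.016,0,0],[0,0,0]],[[0.02,0,0],[0,0,0]]]'
```

```text
t: 15.25
tool_pos: [0.5044, 0.2346, 0.0117]
tool_rot: [-1.877, -2.271, -0.23]
contact_force: [0.6, -4.8, 2.8]
opening: 0.0433
grip_force: 41.3
t: 15.75
tool_pos: [0.5008, 0.2536, 0.0166]
tool_rot: [-1.877, -2.271, -0.23]
contact_force: [1.4, -4.8, 2.9]
opening: 0.043
grip_force: 41.4
```

```bash
python3 - <<'E'
from h import *
relt(E_+c_*.044+n_*.001,T)
E
```

```text
shift [ 0.0279 -0.0001  0.0015] turn [0.0007 0.002  0.0008] F [ 1.4 -4.8  2.9] t 15.75
```

```bash
python3 -m jog '[[[0.004,0,0],[0,0,0]],[[0.008,0,0],[0,0,0]],[[0.012,0,0],[0,0,0]],[[0.016,0,0],[0,0,0]],[[0.02,0,0],[0,0,0]]]'; python3 -m jog '[[[0.006,0,0],[0,0,0]],[[0.012,0,0],[0,0,0]],[[0.018,0,0],[0,0,0]],[[0.024,0,0],[0,0,0]],[[0.03,0,0],[0,0,0]]]'; python3 -c "
from h import *
o=ctrl.get_obs();print((o['tool_pos']-np.array([.5067,.2226,.0085]))@T)"
```

```text
t: 16.25
tool_pos: [0.4971, 0.2726, 0.0213]
tool_rot: [-1.877, -2.271, -0.229]
contact_force: [1.2, -5.9, 2.7]
opening: 0.0434
grip_force: 41.4
t: 16.75
tool_pos: [0.4912, 0.3014, 0.0283]
tool_rot: [-1.877, -2.271, -0.229]
contact_force: [0.3, -4.0, 2.1]
opening: 0.0432
grip_force: 41.2
[ 0.08272141 -0.00048453  0.00024209]
```

The tongue is clear (83 mm slid). Lift, then level.

```bash
python3 -m jog '[[[0.004,0,-0.016],[0,0,0]],[[0.01,0,-0.04],[0,0,0]],[[0.018,0,-0.07],[0,0,0]],[[0.025,0,-0.1],[0,0,0]],[[0.03,0,-0.12],[0,0,0]]]' - 60;  python3 -m jog '[[[0,0,0],[0,-0.08,0]],[[0,0,0],[0,-0.16,0]],[[0,0,0],[0,-0.244,0]],[[0,0,0],[0,-0.244,0]]]'; python3 - <<'E'
from h import *
B=np.radians(86.2);b=np.array([np.cos(B),np.sin(B),0]);C=np.array([.5658,-.2069,.067])
cx=np.c_[b,np.cross(-Z,b),-Z]
rel(C+b*.049+Z*.10,cx)
print(ctrl.get_obs()['wrist_torque'])
E
```

```text
t: 17.25
tool_pos: [0.4911, 0.3027, 0.155]
tool_rot: [-1.875, -2.269, -0.234]
contact_force: [0.3, 0.1, -2.3]
opening: 0.0427
grip_force: 66.3
t: 17.65
tool_pos: [0.4897, 0.3041, 0.1523]
tool_rot: [-1.997, -2.423, -0.0]
contact_force: [-0.1, 0.0, -3.5]
opening: 0.0426
grip_force: 66.3
shift [-0.4687 -0.0104 -0.0155] turn [-0.0015 -0.0016  0.2584] F [-0.1  0.  -3.5] t 17.65
[0.05587202 0.01844953 0.08183161]
```

```bash
python3 -m jog '[[[-0.03,0,-0.005],[0,0,0]],[[-0.075,0,-0.015],[0,0,0]],[[-0.12,0,-0.0155],[0,0,0.05]],[[-0.165,-0.002,-0.0155],[0,0,0.1]],[[-0.21,-0.004,-0.0155],[0,0,0.15]]]'; python3 -c "
from h import *
B=np.radians(86.2);b=np.array([np.cos(B),np.sin(B),0]);C=np.array([.5658,-.2069,.067])
rel(C+b*.049+Z*.10,np.c_[b,np.cross(-Z,b),-Z])"
```

```text
t: 18.15
tool_pos: [0.5261, 0.0934, 0.1675]
tool_rot: [-2.178, -2.26, -0.002]
contact_force: [0.4, 0.4, -1.8]
opening: 0.0426
grip_force: 66.4
shift [-2.528e-01  3.370e-02 -2.000e-04] turn [-0.0007 -0.0028  0.1032] F [ 0.4  0.4 -1.8] t 18.15
```

```bash
python3 -m jog '[[[-0.045,0.006,0],[0,0,0.03]],[[-0.09,0.012,0],[0,0,0.06]],[[-0.135,0.018,0],[0,0,0.1]],[[-0.18,0.024,0],[0,0,0.103]],[[-0.22,0.03,0],[0,0,0.103]]]';python3 -m jog '[[[-0.02,0.003,0],[0,0,0]],[[-0.033,0.004,0],[0,0,0]],[[-0.033,0.004,0],[0,0,0]],[[-0.033,0.004,0],[0,0,0]],[[-0.033,0.004,0],[0,0,0]]]'; python3 - <<'E'
from h import *
from scipy.optimize import minimize
B=np.radians(86.2);b=np.array([np.cos(B),np.sin(B),0]);C=np.array([.5658,-.2069,.067])
rel(C+b*.049+Z*.10,np.c_[b,np.cross(-Z,b),-Z])
s=optics.get_image("scene");d=optics.get_image("top");o=ctrl.get_obs();Rm=R.from_rotvec(o['tool_rot']).as_matrix()
for n,c in(('scene',s),('top',d)):
    ctr=o['tool_pos']-Rm[:,2]*.0255-Rm[:,0]*.049;q=proj(c,ctr)[0].astype(int)
    m=mask(c,(3,90,40),(15,255,255),(max(q[0]-60,0),max(q[1]-45,0),q[0]+60,q[1]+45))
    pr=lambda dx,dz:proj(c,[ctr+Rm@np.array([dx+a,w,dz+z]) for a,z0 in((-.065,-.003),(.065,-.011)) for w in(-.022,.022) for z in(.011,z0 if a<0 else -.011)]) 
    p=pr(0,0);print(n,'pred x',p[:,0].min().round(1),p[:,0].max().round(1),'y',p[:,1].min().round(1),p[:,1].max().round(1))
    k=max(cv2.findContours(m,0,1)[0],key=cv2.contourArea);print('  seen',cv2.boundingRect(k),cv2.contourArea(k))
    if n=='scene': print([ (x,np.flatnonzero(m[:,x])[[0,-1]].tolist()) for x in range(q[0]-45,q[0]+46,6) if m[:,x].any()])
E
```

```text
t: 18.65
tool_pos: [0.5646, -0.1257, 0.1674]
tool_rot: [-2.291, -2.146, -0.003]
contact_force: [0.8, 0.5, -2.1]
opening: 0.0427
grip_force: 66.3
t: 19.15
tool_pos: [0.567, -0.1556, 0.1677]
tool_rot: [-2.289, -2.15, -0.001]
contact_force: [-0.8, 0.1, -4.0]
opening: 0.0428
grip_force: 66.3
shift [-0.0022  0.0022  0.0007] turn [-0.0002 -0.001   0.0038] F [-0.8  0.1 -4. ] t 19.15
scene pred x 136.1 200.9 y 131.8 160.8
  seen (137, 127, 38, 21) 400.5
[(141, [133, 140]), (147, [127, 141]), (153, [128, 142]), (159, [129, 143]), (165, [135, 145]), (171, [138, 146]), (189, [130, 150]), (195, [132, 145])]
top pred x 361.5 439.8 y 161.2 194.1
  seen (348, 132, 112, 90) 8787.0
```

```bash
python3 - <<'E'
from h import *
s=optics.get_image("scene");o=ctrl.get_obs();Rm=R.from_rotvec(o['tool_rot']).as_matrix()
hsv=cv2.cvtColor(s['image'],cv2.COLOR_BGR2HSV);box=(125,115,215,172)
m=mask(s,(0,75,15),(15,255,255),box)
for x in range(133,206,4): print(x,[(r,*hsv[r,x].tolist()) for r in range(122,170,4)] if x in(141,153) else '',np.flatnonzero(m[:,x])[[0,-1]] if m[:,x].any() else '')
G=o['tool_pos']-Rm[:,2]*.039
def hullpts(dx,dz,sl):
    Q=Rm@R.from_rotvec([0,sl,0]).as_matrix()
    f=lambda a,w,h:G+Q@np.array([a+dx,w,0])-0+Q@np.array([0,0,dz-h])
    blk=[f(a,w,h) for a in(-.069,.016) for w in(-.022,.022) for h in(0,.022)]
    tg=[f(a,w,h) for a in(-.114,-.069) for w in(-.022,.022) for h in(0,.008)]
    return blk,tg
def sil(*q):
    im=np.zeros(m.shape,np.uint8)
    for P in hullpts(*q): cv2.fillConvexPoly(im,cv2.convexHull((proj(s,P)*16).round().astype(np.int32)),255,shift=4)
    return im
# fingers hide part of the block: ignore pad columns
ign=np.zeros_like(m);ign[:,160:192]=255;ign=cv2.bitwise_not(ign);ign[:115]=0
def cost(q): return np.count_nonzero(cv2.bitwise_and(cv2.bitwise_xor(sil(*q),m),ign))
r=sorted((cost((dx,dz,np.radians(a))),dx,dz,a) for dx in np.arange(-.012,.0121,.002) for dz in np.arange(-.012,.0161,.002) for a in np.arange(-6,6.1,1))
print(*[tuple(float(round(k,4)) for k in t) for t in r[:10]],sep='\n');print(cost((0,0.002,0)),np.count_nonzero(cv2.bitwise_and(m,ign)))
E
```

```text
133  
137  [136 138]
141 [(122, 12, 25, 185), (126, 12, 25, 183), (130, 10, 25, 184), (134, 9, 141, 147), (138, 9, 127, 122), (142, 12, 25, 182), (146, 12, 25, 187), (150, 12, 25, 187), (154, 13, 26, 187), (158, 12, 25, 187), (162, 11, 26, 185), (166, 12, 24, 182)] [132 140]
145  [128 141]
149  [127 141]
153 [(122, 13, 25, 184), (126, 12, 25, 181), (130, 9, 143, 144), (134, 10, 144, 145), (138, 9, 145, 148), (142, 9, 109, 96), (146, 12, 25, 186), (150, 10, 25, 184), (154, 11, 26, 189), (158, 12, 25, 182), (162, 12, 25, 185), (166, 11, 24, 182)] [128 142]
157  [129 143]
161  [128 144]
165  [134 145]
169  [137 146]
173  [138 146]
177  [128 128]
181  
185  [129 137]
189  [130 150]
193  [130 148]
197  [132 143]
201  
205  
(68.0, 0.004, -0.004, 3.0)
(72.0, 0.002, 0.0, 1.0)
(74.0, 0.002, -0.002, 2.0)
(74.0, 0.002, 0.0, 2.0)
(75.0, 0.004, -0.004, 4.0)
(76.0, 0.004, -0.004, 2.0)
(76.0, 0.004, -0.002, 2.0)
(79.0, 0.002, 0.002, 0.0)
(81.0, 0.002, -0.002, 1.0)
(81.0, 0.004, -0.006, 4.0)
90 410
```

The fit puts the casting within about 2 mm of the model and drooping about 2° at the tongue. I'll correct for that and descend most of the way.

```bash
python3 -m jog '[[[-0.004,0.002,0.02],[0,-0.03,0]],[[-0.004,0.002,0.05],[0,-0.03,0]],[[-0.004,0.002,0.08],[0,-0.03,0]],[[-0.004,0.002,0.105],[0,-0.03,0]],[[-0.004,0.002,0.12],[0,-0.03,0]]]';python3 -m jog '[[[0,0,0.003],[0,0,0]],[[0,0,0.003],[0,0,0]],[[0,0,0.003],[0,0,0]]]'; python3 - <<'E'
from h import *
B=np.radians(86.2);b=np.array([np.cos(B),np.sin(B),0]);C=np.array([.5658,-.2069,.028])
rel(C+b*.047,np.c_[b,np.cross(-Z,b),-Z])
s=optics.get_image("scene");o=ctrl.get_obs();Rm=R.from_rotvec(o['tool_rot']).as_matrix()
m=mask(s,(0,75,15),(15,255,255),(110,140,225,225));G=o['tool_pos']-Rm[:,2]*.039
def sil(dx,dz,sl):
    im=np.zeros(m.shape,np.uint8);Q=Rm@R.from_rotvec([0,sl,0]).as_matrix()
    for x0,x1,h1 in((-.069,.016,.022),(-.114,-.069,.008)):
        P=[G+Q@np.array([a+dx,w,dz-h]) for a in(x0,x1) for w in(-.022,.022) for h in(0,h1)]
        cv2.fillConvexPoly(im,cv2.convexHull((proj(s,P)*16).round().astype(np.int32)),255,shift=4)
    return im
c0=int(proj(s,G)[0][0]);m[:,c0-22:c0+10]=0
def cost(q):
    k=sil(*q);k[:,c0-22:c0+10]=0;return np.count_nonzero(cv2.bitwise_xor(k,m))
r=sorted((cost((dx,dz,np.radians(a))),dx,dz,a) for dx in np.arange(-.008,.0121,.002) for dz in np.arange(-.010,.0101,.002) for a in np.arange(-5,5.1,1))
print(*[tuple(float(round(k,4)) for k in t) for t in r[:6]],sep='\n');print(np.count_nonzero(m))
E
```

```text
t: 19.8
tool_pos: [0.5675, -0.1599, 0.0452]
tool_rot: [2.278, 2.138, -0.036]
contact_force: [0.5, 0.2, -2.1]
opening: 0.0428
grip_force: 66.2
t: 20.1
tool_pos: [0.5703, -0.1617, 0.0467]
tool_rot: [2.274, 2.133, -0.032]
contact_force: [-0.1, -0.1, -2.6]
opening: 0.0425
grip_force: 66.2
shift [ 0.0022 -0.0015  0.0186] turn [0.003  0.031  0.0025] F [-0.1 -0.1 -2.6] t 20.1
(58.0, 0.004, -0.004, 4.0)
(59.0, 0.006, -0.006, 4.0)
(60.0, 0.006, -0.008, 5.0)
(61.0, 0.006, -0.004, 3.0)
(62.0, 0.004, -0.006, 5.0)
(64.0, 0.004, -0.006, 3.0)
351
```

```bash
python3 -m jog '[[[0.001,-0.001,0.004],[0,-0.015,0]],[[0.001,-0.001,0.008],[0,-0.015,0]],[[0.001,-0.001,0.011],[0,-0.015,0]],[[0.001,-0.001,0.013],[0,-0.015,0]],[[0.001,-0.001,0.013],[0,-0.015,0]]]';python3 -m jog '[[[0,0,0.001],[0,0,0]],[[0,0,0.002],[0,0,0]],[[0,0,0.002],[0,0,0]]]';python3 -m jog '[[[0,0,0.001],[0,0,0]],[[0,0,0.002],[0,0,0]],[[0,0,0.002],[0,0,0]]]'; python3 -c "
from h import *
o=ctrl.get_obs();print(o['contact_force'],o['wrist_torque'],o['tool_pos'])"
```

```text
t: 20.65
tool_pos: [0.5675, -0.1605, 0.0311]
tool_rot: [2.269, 2.128, -0.052]
contact_force: [0.1, 0.3, -2.9]
opening: 0.0426
grip_force: 66.3
t: 20.95
tool_pos: [0.568, -0.1608, 0.0297]
tool_rot: [2.269, 2.128, -0.051]
contact_force: [-1.4, 0.7, -3.2]
opening: 0.0429
grip_force: 66.3
t: 21.25
tool_pos: [0.5681, -0.1608, 0.0281]
tool_rot: [2.268, 2.128, -0.051]
contact_force: [-1.3, 0.6, 0.6]
opening: 0.0428
grip_force: 66.6
[-1.26503549  0.62364242  0.61340871] [0.2006671  0.15033197 0.06497948] [ 0.5681474  -0.16083348  0.02807365]
```

Fz and the moment say the gripped end touched first, so the tongue is high. I'll lift slightly, turn back and lower again.

```bash
python3 -m jog '[[[0,0,-0.004],[0,0,0]],[[0,0,-0.004],[0,0,0]],[[0,0,-0.004],[0,0.03,0]],[[0,0,-0.004],[0,0.03,0]],[[0,0,-0.004],[0,0.03,0]]]'; python3 -c "
from h import *
o=ctrl.get_obs();print(o['contact_force'],o['wrist_torque'],o['tool_pos'])"
python3 -m jog '[[[0,0,0.001],[0,0,0]],[[0,0,0.002],[0,0,0]],[[0,0,0.002],[0,0,0]]]';python3 -c "
from h import *
o=ctrl.get_obs();print(o['contact_force'],o['wrist_torque'],o['tool_pos'])"
python3 -m jog '[[[0,0,0.001],[0,0,0]],[[0,0,0.0015],[0,0,0]],[[0,0,0.0015],[0,0,0]]]';python3 -c "
from h import *
o=ctrl.get_obs();print(o['contact_force'],o['wrist_torque'],o['tool_pos'])"
```

```text
t: 21.75
tool_pos: [0.5678, -0.1608, 0.0316]
tool_rot: [2.284, 2.142, -0.018]
contact_force: [-0.7, -0.1, -2.9]
opening: 0.0423
grip_force: 66.3
[-0.70732943 -0.14977862 -2.87770298] [ 0.15036028  0.04389637 -0.04218538] [ 0.56779239 -0.16076818  0.0315704 ]
t: 22.05
tool_pos: [0.5677, -0.1604, 0.0294]
tool_rot: [2.284, 2.143, -0.018]
contact_force: [0.4, -0.3, -2.8]
opening: 0.0428
grip_force: 66.3
[ 0.40328248 -0.27882324 -2.83574768] [ 0.09989127 -0.05168794  0.07727457] [ 0.56774639 -0.16041016  0.02940027]
t: 22.35
tool_pos: [0.568, -0.1605, 0.0284]
tool_rot: [2.284, 2.142, -0.017]
contact_force: [-0.8, 0.4, -1.9]
opening: 0.0423
grip_force: 66.4
[-0.76441033  0.37076773 -1.88778589] [0.24333947 0.02091263 0.01067761] [ 0.56804034 -0.1605439   0.02835895]
```

```bash
python3 -m jog '[[[0,0,0.001],[0,0,0]],[[0,0,0.001],[0,0,0]]]' >/dev/null; for i in 1 2 3; do python3 -m jog '[[[0,0,0],[0,0,0]]]' >/dev/null; python3 -c "
from h import *
o=ctrl.get_obs();print(o['contact_force'],o['wrist_torque'],o['tool_pos'])"; done
```

```text
[-0.70702401  1.47818191  0.47627495] [0.30571405 0.03641545 0.0091668 ] [ 0.56818713 -0.16066366  0.02751023]
[-0.16281421  0.95301515  0.10089043] [0.2629246  0.00490024 0.00245461] [ 0.56815327 -0.16067306  0.02748103]
[0.23957584 1.02599973 0.19750178] [ 0.29037348  0.01752916 -0.02895591] [ 0.56819677 -0.16069494  0.02746483]
```

```bash
python3 -m jog '[[[0,0,-0.003],[0,0,0]],[[0,0,-0.003],[0,0.025,0]],[[0,0,-0.003],[0,0.025,0]],[[0,0,-0.001],[0,0.025,0]],[[0,0,0.0005],[0,0.025,0]]]' >/dev/null; for i in 1 2 3; do python3 -m jog '[[[0,0,0],[0,0,0]]]' >/dev/null; python3 -c "
from h import *
o=ctrl.get_obs();print(o['contact_force'],o['wrist_torque'],o['tool_pos'],o['tool_rot'])"; done
```

```text
[-1.59229755  0.65431194  1.49560866] [-0.49007652  0.194928   -0.13030173] [ 0.56811803 -0.16119063  0.02701654] [-2.28708446 -2.14527628 -0.01045749]
[-1.38060144 -1.58669732  1.13564338] [-0.56249077  0.22842122 -0.09906863] [ 0.56812258 -0.16121296  0.02714948] [-2.28709036 -2.14529587 -0.01043744]
[-1.71537121 -1.18802128  1.56422129] [-0.62477126  0.22824208 -0.0514912 ] [ 0.56814425 -0.16118509  0.027118  ] [-2.28710679 -2.14534396 -0.01070472]
```

The two tilts bracket level. I'll turn back halfway, then let go.

```bash
python3 -m jog '[[[0,0,-0.002],[0,-0.012,0]],[[0,0,-0.002],[0,-0.012,0]],[[0,0,0],[0,-0.012,0]]]' - 30 >/dev/null; for i in 1 2; do python3 -m jog '[[[0,0,0],[0,0,0]]]' >/dev/null; python3 -c "
from h import *
o=ctrl.get_obs();print(o['contact_force'],o['wrist_torque'],o['tool_pos'],o['tool_rot'])"; done
```

```text
[0.83943405 2.62084631 0.74247434] [-0.02977264  0.02660592  0.02791555] [ 0.56799744 -0.16014395  0.02653503] [ 2.29043065e+00  2.14901811e+00 -1.43630319e-03]
[-0.45321349  2.04163393  1.09358911] [ 0.03466654 -0.01093076 -0.01061955] [ 0.56803153 -0.16017268  0.0267382 ] [ 2.29062790e+00  2.14890579e+00 -1.38708401e-03]
```

```bash
python3 -m jog '[[[0,0,0],[0,0,0]],[[0,0,0],[0,0,0]],[[0,0,0],[0,0,0]],[[0,0,0],[0,0,0]],[[0,0,0],[0,0,0]]]' 0.85 20; python3 -m jog '[[[0,0,-0.01],[0,0,0]],[[0,0,-0.03],[0,0,0]],[[0,0,-0.06],[0,0,0]],[[0,0,-0.09],[0,0,0]],[[0,0,-0.12],[0,0,0]]]'; python3 -m jog '[[[0.05,0,-0.03],[0,0,0]],[[0.1,0,-0.04],[0,0,0]],[[0.15,0,-0.04],[0,0,0]],[[0.2,0,-0.04],[0,0,0]],[[0.25,0,-0.04],[0,0,0]]]'; python3 -m jog '[[[0.05,0,0],[0,0,0]],[[0.1,0,0],[0,0,0]],[[0.15,0,0],[0,0,0]],[[0.15,0,0],[0,0,0]]]'; python3 - <<'E'
from h import *
d=optics.get_image("top");s=optics.get_image("scene")
C=np.array([.5658,-.2069,.067])
b,a,c=fit(mask(d,(0,80,40),(15,255,255),(325,145,450,240)));w=back(d,b,.067+.018)[:,:2];e=np.diff(np.r_[w,w[:1]],axis=0)
print(a,b.tolist(),'mid',w.mean(0),'edges',np.linalg.norm(e,axis=1),'ang',np.degrees(np.arctan2(e[:,1],e[:,0])))
b,a,c=fit(mask(s,(0,75,15),(15,255,255),(120,150,235,225)));print(a,cv2.boundingRect(c))
B=np.radians(86.2);x=np.array([np.cos(B),np.sin(B),0]);y=np.array([np.sin(B),-np.cos(B),0])
m=mask(s,(0,75,15),(15,255,255),(120,150,235,225));im=np.zeros_like(m)
for x0,x1,h in((-.065,-.02,.008),(-.02,.065,.022)): cv2.fillConvexPoly(im,cv2.convexHull((proj(s,[C-Z*.002+x*p+y*q+Z*r for p in(x0,x1) for q in(-.022,.022) for r in(0,h)])*16).round().astype(np.int32)),255,shift=4)
print('model xor',np.count_nonzero(m^im),np.count_nonzero(im),cv2.boundingRect(im))
o=ctrl.get_obs();print(o['contact_force'],o['t'])
E
```

```text
t: 24.65
tool_pos: [0.5679, -0.1607, 0.0267]
tool_rot: [2.29, 2.148, -0.002]
contact_force: [0.3, 0.2, 0.5]
opening: 0.0723
grip_force: 0.0
t: 25.15
tool_pos: [0.568, -0.1605, 0.1487]
tool_rot: [2.29, 2.148, -0.002]
contact_force: [0.8, -0.9, -0.3]
opening: 0.0724
grip_force: 0.0
t: 25.65
tool_pos: [0.5836, 0.0824, 0.1878]
tool_rot: [2.29, 2.147, 0.0]
contact_force: [1.5, -0.7, 0.0]
opening: 0.0723
grip_force: 0.0
t: 26.05
tool_pos: [0.5924, 0.2358, 0.1868]
tool_rot: [2.284, 2.156, 0.001]
contact_force: [0.3, -0.5, 0.0]
opening: 0.072
grip_force: 0.0
1311.5 [[354.1015625, 184.9373779296875], [417.6839599609375, 179.2603759765625], [419.69281005859375, 201.75958251953125], [356.11041259765625, 207.43658447265625]] mid [ 0.56238026 -0.20184108] edges [0.12691584 0.04587094 0.12567356 0.04573162] ang [-93.92489759 172.47388514  86.03948847  -5.97870714]
882.5 (147, 175, 59, 26)
model xor 141 1088 (146, 175, 61, 28)
[-0.52026629 -0.72937578 -0.29215411] 26.15
```

```bash
python3 -c "
from station import job
print(job.finish_job())"
```

```text
the job is handed in; nothing more can be done
None
```

The job is handed in: the lever is fully down and the casting slid out endways. It lies flat and right way up on the pan, along its longer side, about 3–6 mm from the middle, and the gripper has let go and is clear, at 26 s of the 58 s.

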